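# Set a probe tube to its marked depth and lock it

### The job

Take the thin probe tube, the one with the dark ring scribed round it, from the tube rest and slide it, plain end first, into the mouth of the clamp block until its ring is flush with the mouth face. Then turn the clamp lever clockwise to its stop to lock the tube at that depth. Leave the thick tube and the tools lying about where they are.

Things in the scene. Friction and masses are not known exactly. Their poses are not given: they have to be found in the camera images.
- probe_mid (a point): Centre of the loose probe tube, on its axis: straight steel tube, diameter 16, length 200 mm, 0.16 kg. Its y axis runs along it to the plain tip that goes in first (100 mm from here). The last 20 mm at the other end are a head of diameter 22 mm. It starts level in the rest, axis 41 mm up, tip to the left (+y). Grip it from above 35 to 60 mm behind the centre: there it is free in the rest and stays outside the block.
- rest: Tube rest, fixed: wooden board 150 x 170 mm, 12 mm thick, with aluminium V supports that hold two tubes 76 mm apart, parallel to its y axis; origin under its centre. The supports are 8 mm wide, 70 mm ahead of (+y) and 72 mm behind the tubes' centres, their arms rise to 50 mm. Which place holds which tube varies.
- probe_mark (a point): Middle of the dark ring on the probe tube, on the tube's axis: 120 mm from the tip, 20 mm behind the tube's centre. The ring is 2.5 mm wide and smooth, it stops nothing.
- probe_tip (a point): Middle of the end face of the probe tube that goes in first (100 mm ahead of its centre).
- mouth (a point): Centre of the bore's mouth, in the plane of the clamp block's right-hand (-y) face, 75 mm above the worktop. The y axis points into the bore, z up. The bore is level, diameter 20 mm with a 3 mm chamfer, and goes right through: nothing stops the tube at the right depth, where the tip stands 50 mm out of the far side. Released, the tube sinks 2 mm to the bore's bottom and stays there by friction.
- clamp: The clamp block, fixed: grey painted, 50 mm (x) by 70 mm (y, along the bore), its top 100 mm above the worktop, on a steel foot 110 x 90 x 10 mm, a black lever on top. Origin under its centre.
- lever (a joint): Angle of the black clamp lever on the block, rad. 0: the handle points to the block's -x (to the robot); grows clockwise seen from above; at the stop, 1.57, it points along the bore, away from the mouth. Starts at 0 to 0.4, stays where left, friction 0.06 N m; near the stop it presses a pad on the tube, which takes a little more. It can be pushed sideways with the fingertips.
- lever_pivot (a point): Point on the lever's vertical turning axis at the height of the handle's centre line (122 mm above the worktop), 50 mm behind the mouth along the bore.
- lever_end (a point): Centre of the 16 mm ball at the handle's end, 70 mm from the turning axis and 122 mm above the worktop. The handle is a bar 12 mm in diameter.
- thick_tube: The other tube in the rest: plain steel, 24 mm in diameter, 190 mm long, without ring or head, too thick for the bore; origin at its centre, 47 mm above the worktop. To be left in the rest.
- calliper: Digital calliper, 210 mm long, lying on the worktop; origin under its centre. Bystander.
- spanner_13: Steel spanner, 163 mm long, lying; origin under its centre. Bystander.
- twin_sleeve: White twin sleeve, 74 x 92 x 36 mm, lying; origin under its centre. Bystander.
- sensor_funnel: White funnel-shaped housing, 124 mm tall, 95 mm wide, standing at the back; origin under its centre. Bystander.
- pressure_sensor: Pressure transmitter, 148 mm long, 34 mm thick, lying; origin under its centre. Bystander.
- nose_pliers: Long-nosed pliers, 151 mm long, lying on the left; origin under their centre. Bystander.

How it is judged (in metres and radians):
On the way, in this order (a step that is already met when the one before it is completed fails the run):
1. the probe tube lies in the bore with its ring at the mouth face, the lever still open (y of probe_mark in the frame of mouth between -0.004 and 0.004 m and x of probe_mark in the frame of mouth between -0.005 and 0.005 m and z of probe_mark in the frame of mouth between -0.006 and 0.005 m and angle between the y axis of probe_mid and the y axis of mouth, either way round below 0.1 rad and y of probe_tip in the frame of mouth above 0.1 m and value of joint lever below 0.8 rad), for 0.2 s.
2. the lever is turned to its stop (value of joint lever above 1.4 rad), for 0.2 s.
At the end, for the whole second after the job is handed in: The probe tube is in the bore, tip through the far side, its ring within 4 mm of the plane of the mouth face, on the bore's axis within the bore's play; the lever is within 10 degrees of its locked stop (over 1.4 rad); the tube is released and at rest (y of probe_mark in the frame of mouth between -0.004 and 0.004 m and x of probe_mark in the frame of mouth between -0.005 and 0.005 m and z of probe_mark in the frame of mouth between -0.006 and 0.005 m and angle between the y axis of probe_mid and the y axis of mouth, either way round below 0.1 rad and y of probe_tip in the frame of mouth above 0.1 m and value of joint lever above 1.4 rad and linear speed of probe below 0.02 m/s); the robot touches nothing.
It fails at once if the thick tube is moved by more than 20 mm (distance of thick_tube from where it was at the start of the episode above 0.02 m).
It fails at once if a bystander is moved by more than 30 mm (distance of any of calliper, spanner_13, twin_sleeve, sensor_funnel, pressure_sensor, nose_pliers from where it was at the start of the episode above 0.03 m).
It also fails if it takes over 58 s, if anything falls off the work surface, if the arm or the gripper's body presses on something with over 40 N, if the wrist force passes 120 N, or if a joint passes its speed limit or range.

### The arm

A 6-joint arm with a two-finger parallel gripper is mounted at the origin on a cart in front of the work surface, level with it; the furniture and walls round the work are solid. World frame = base frame: x ahead of the robot, y to its left, z up, the work surface at z = 0. Lengths are in m, angles in degrees, forces in N, time in s.
With the tool pointing down it reaches from about 0.325 to 0.85 m from the base axis. Payload 15.5 kg.
Tool frame: the origin (TCP) lies midway between the tips of the shut fingers; the grasp point (between the pads) lies 19 mm behind it; y points along the fingers, x is the direction in which the jaws open and shut, and the axes are right-handed (so a half turn about y gives the same grasp; the last joint's range is limited). The gripper opens to 91 mm and grips with 3 to 60 N. Pads are 32 mm wide; open, the fingers measure 118 mm over their backs; the gripper's body (76 mm by 178 mm) begins 60 mm behind the grasp point.
Start: joints at [-82.821, 28.281, 77.091, -0, 74.628, -5.472], TCP at [0.137, -0.61, 0.214] pointing down, gripper open.
Joint ranges: [-166.48, 166.48], [-47.26, 123.95], [12.59, 153.08], [-70.14, 250.14], [6.76, 159.57], [-176.63, 176.63]. Speed limits (degrees/s): [108.29, 108.29, 147.25, 172.46, 172.46, 172.46].

### API

Orientations are given as a 3x3 rotation matrix whose columns are the frame's x, y, z axes.
In Python, from bench import ctrl gives the robot as it stands. The module is installed in compiled form; this text tells all that it offers. Calls block until the motion is done:
- ctrl.goto(position, orientation): joint-space move of the TCP to a pose.
- ctrl.move_l(position, vel=0.15, ori=None, contact_N=None): straight line of the TCP; ori=None keeps the orientation; vel is the mean speed in m/s. With contact_N (N) it stops when the force on the tool has changed by that much, and returns True; else False.
- ctrl.movej(angles): joint-space move.
- ctrl.command_gripper(opening): opening from 0.0 (shut) to 1.0 (fully open); the grip force is fixed at half the most; returns when the fingers have stopped.
- ctrl.sleep(seconds).
- ctrl.ik(position, orientation): joint angles nearest the present ones, or None.
- ctrl.read_camera(name): name is "scene" or "top" or "wrist"; returns the picture (420x560x3 uint8, blue, green, red); there is no depth.
- ctrl.camera_params(name): a dict with "fx", "fy", "cx", "cy" (pixels), "pose" (4x4, takes a point from camera to world coordinates); the wrist camera has in their place "T_tool_cam" (4x4, takes a point from camera to tool coordinates, whose origin is the TCP and whose axes are the tool frame's). Camera axes: x right, y up, looking along -z (the intrinsics and any distortion apply to the point x, -y, -z); pixel columns grow to the right and rows downward; lengths in m; the calibration is good to about 2 mm. The wrist camera is an equidistant fisheye: a pixel r from the principal point sees the ray r / f radians off the axis. A picture is of the moment at which its call begins: read the wrist's pose just before it. camera_params takes no time and is no camera call.
A pose or a line that the arm cannot do raises ctrl.MotionError and nothing moves.
- ctrl.sign_off(): hands the job in, once; it reports no verdict.
Readings, each from a call of its own:
- ctrl.current_t(): time.
- ctrl.current_q(): joint angles.
- ctrl.current_dq(): joint speeds.
- ctrl.current_effort(): joint torques, N m.
- ctrl.current_tool_pos(): TCP position.
- ctrl.current_eef_rot(): TCP orientation.
- ctrl.current_contact_force(): force on the tool from outside, world axes, zero at the start.
- ctrl.current_wrist_torque(): the same for the moment, N m.
- ctrl.current_grip_width(): opening from 0.0 (shut) to 1.0 (fully open).
Only numpy, scipy, OpenCV 4.12 (cv2) and the standard library are available. Lean on these libraries where they do the work, as an engineer would, in place of code of your own. Each camera call takes 0.05 s, during which the arm holds its last target.

## Working session

There is one attempt and no reset: what is moved stays moved. The work goes in short steps, each a Python script; the robot and the scene stay as the last script left them, time stands still between calls to the robot, and variables do not carry over. Pictures are saved under pics/ and viewed, and the job is handed in when it is done.

```bash
mkdir -p pics
python3 - <<'E'
from bench import ctrl
import cv2,numpy as np
np.set_printoptions(precision=4,suppress=True)
for n in ["scene","top","wrist"]:
    cv2.imwrite(f"pics/{n}0.png",ctrl.read_camera(n)); print(n,ctrl.camera_params(n))
print(ctrl.current_tool_pos(),ctrl.current_eef_rot(),ctrl.current_t())
E
```

```text
scene {'fx': 457.1874729621999, 'fy': 457.1874729621999, 'cx': 280.9224674910642, 'cy': 212.391162311581, 'pose': array([[-0.4311,  0.461 , -0.7757, -0.6298],
       [-0.9023, -0.2206,  0.3703,  0.6223],
       [-0.0004,  0.8596,  0.511 ,  0.8453],
       [ 0.    ,  0.    ,  0.    ,  1.    ]])}
top {'fx': 411.88454860341835, 'fy': 411.88454860341835, 'cx': 270.9958308692053, 'cy': 209.85685385781935, 'pose': array([[-0.0252,  0.9942, -0.1042,  0.4057],
       [-0.9997, -0.0256, -0.0024,  0.0646],
       [-0.0051,  0.1041,  0.9946,  1.405 ],
       [ 0.    ,  0.    ,  0.    ,  1.    ]])}
wrist {'fx': 325.19226210127806, 'fy': 325.19226210127806, 'cx': 277.021746429003, 'cy': 206.85494452721255, 'T_tool_cam': array([[ 1.    , -0.0002, -0.    ,  0.0002],
       [ 0.    ,  0.2647, -0.9643, -0.1722],
       [ 0.0002,  0.9643,  0.2647,  0.0734],
       [ 0.    ,  0.    ,  0.    ,  1.    ]])}
[ 0.1368 -0.6096  0.2135] [[ 0.2191 -0.0001  0.9757]
 [-0.9757  0.0009  0.2191]
 [-0.0009 -1.      0.0001]] 0.15
```

View pics/scene0.png

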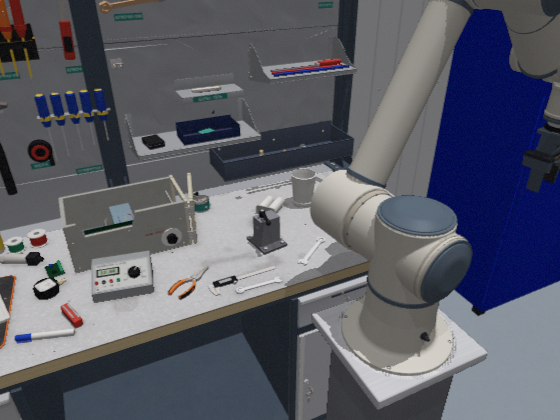

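View pics/top0.png

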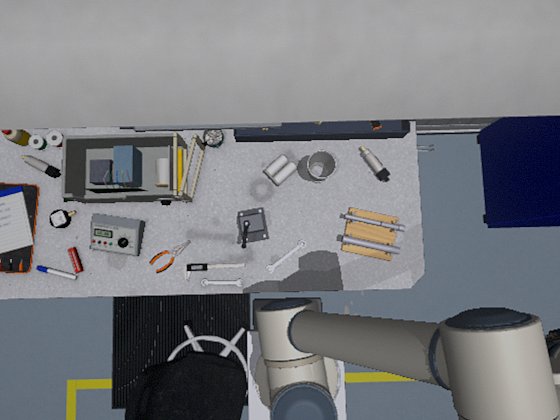

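View pics/wrist0.png

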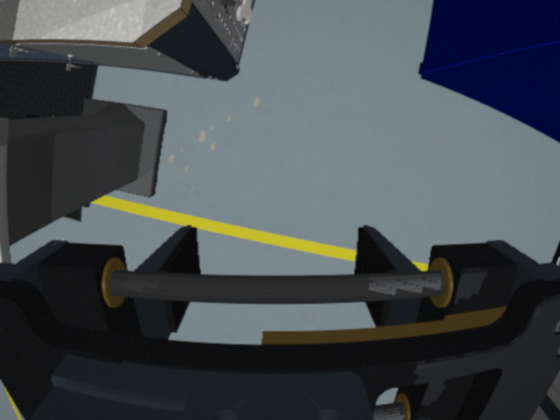

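The top picture shows the clamp block near (253,226) with the lever handle pointing down, and the rest near (370,233) with its two tubes. I'll enlarge both.

Run:
```python
import cv2,numpy as np
im=cv2.imread("pics/top0.png")
a=cv2.resize(im[195:275,325:415],None,fx=6,fy=6,interpolation=cv2.INTER_CUBIC)
b=cv2.resize(im[195:275,220:265+15],None,fx=4,fy=6,interpolation=cv2.INTER_CUBIC)
cv2.imwrite("pics/z1.png",np.hstack([a,b]))
```

```text
(no output)
```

View pics/z1.png

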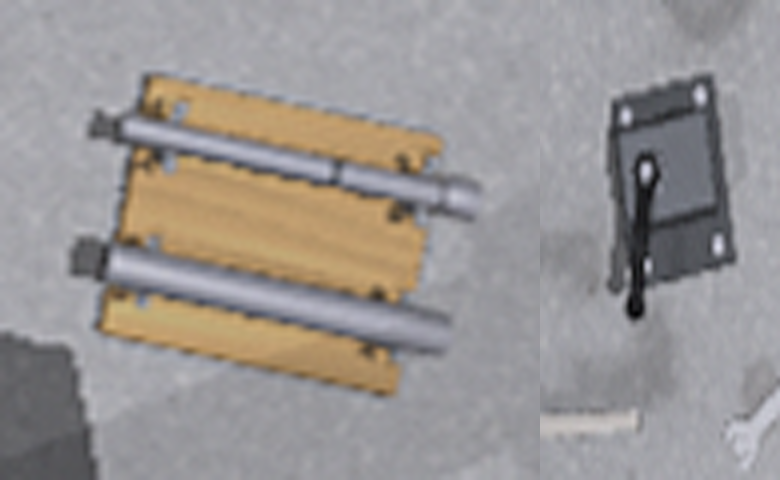

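```bash
cat > h.py <<'E'
from bench import ctrl
import cv2,numpy as np
np.set_printoptions(precision=4,suppress=True)
def pix(P,pose,u,v,z,fish=False):
    x=(u-P['cx'])/P['fx'];y=(v-P['cy'])/P['fy']
    if fish:
        r=np.hypot(x,y); s=np.sin(r)/max(r,1e-9); d=np.array([x*s,-y*s,-np.cos(r)])
    else: d=np.array([x,-y,-1.])
    d=pose[:3,:3]@d; o=pose[:3,3]
    return o+d*(z-o[2])/d[2]
def top(u,v,z):
    P=ctrl.camera_params('top'); return pix(P,P['pose'],u,v,z)
def wpose(pos,R):
    T=np.eye(4);T[:3,:3]=R;T[:3,3]=pos
    return T@ctrl.camera_params('wrist')['T_tool_cam']
def wr(pose,u,v,z): return pix(ctrl.camera_params('wrist'),pose,u,v,z,True)
def proj(pose,p):
    P=ctrl.camera_params('wrist')
    c=np.linalg.inv(pose)@np.append(p,1); c=np.array([c[0],-c[1],-c[2]])
    rr=np.hypot(c[0],c[1]);th=np.arctan2(rr,c[2])
    return np.array([P['cx']+P['fx']*th*c[0]/rr,P['cy']+P['fy']*th*c[1]/rr])
def shot(name):
    pos=np.array(ctrl.current_tool_pos());R=np.array(ctrl.current_eef_rot())
    im=ctrl.read_camera('wrist'); cv2.imwrite(f'pics/{name}.png',im); np.savez(f'pics/{name}.npz',pose=wpose(pos,R)); return im
def down(yaw):
    # tool y down; tool x along world direction at angle yaw (deg)
    a=np.radians(yaw);x=np.array([np.cos(a),np.sin(a),0]);y=np.array([0,0,-1.]);return np.c_[x,y,np.cross(x,y)]
E
python3 - <<'E'
from h import *
f=lambda u,v,z:top(325+u/6,195+v/6,z)
tip=f(122,128,.041);hd=f(480,200,.041);ring=f(337,170,.041)
print('tip',tip,'hd',hd,'ring',ring); d=tip-hd;print(np.linalg.norm(d),np.degrees(np.arctan2(d[1],d[0])))
g=lambda u,v,z:top(220+(u-540)/4,195+v/6,z)
c=[g(620,140,.1),g(710,108,.1),g(718,207,.1),g(632,228,.1)]
for k in c:print(k)
for k in [(612,95),(712,75),(735,262),(618,290)]: print('foot',g(*k,.01))
print('piv',g(647,170,.122),'end',g(634,308,.122))
E
```

```text
tip [ 0.5206 -0.1783  0.041 ] hd [ 0.4757 -0.3737  0.041 ] ring [ 0.4943 -0.2959  0.041 ]
0.20050854932623563 77.06220064174157
[0.5178 0.167  0.1   ]
[0.533  0.0951 0.1   ]
[0.4803 0.09   0.1   ]
[0.471  0.1583 0.1   ]
foot [0.5514 0.1804 0.01  ]
foot [0.5606 0.0951 0.01  ]
foot [0.4541 0.0781 0.01  ]
foot [0.4409 0.1772 0.01  ]
piv [0.4997 0.1445 0.122 ] end [0.4285 0.1559 0.122 ]
```

Run:
```python
from h import *
d=np.array([.224,.974,0]);mid=np.array([.498,-.276,0])
p=mid-.08*d;p[2]=.16
R=down(-13)
print(ctrl.ik(p,R))
ctrl.goto(p,R)
print(ctrl.current_t(),ctrl.current_tool_pos()); shot('r1')
```

```text
[-42.133   29.1866  84.9855  -0.      65.8279 -29.133 ]
1.7417 [ 0.4796 -0.3549  0.1602]
```

View pics/r1.png

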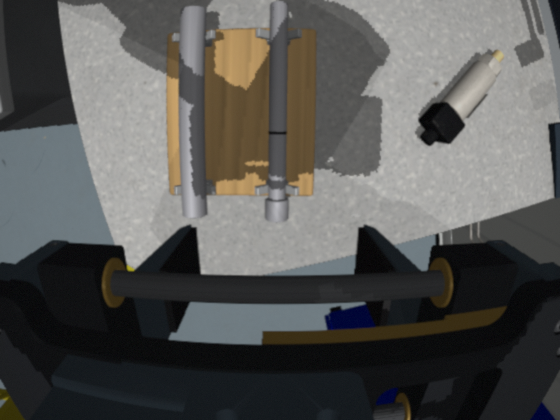

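The wrist picture shows the probe tube from its tip (279,3) to the end of its head (276,219), with the ring at (277,132). The thick tube is on the left.

Run:
```python
from h import *
im=cv2.imread('pics/r1.png');pose=np.load('pics/r1.npz')['pose']
z=np.vstack([])if 0 else None
a=cv2.resize(im[0:60,250:310],None,fx=6,fy=6,interpolation=cv2.INTER_CUBIC)
b=cv2.resize(im[105:165,250:310],None,fx=6,fy=6,interpolation=cv2.INTER_CUBIC)
cv2.imwrite('pics/r1z.png',np.hstack([a,b]))
for u,v in [(279,3),(276,219),(277.3,132)]: print(wr(pose,u,v,.041))
g=cv2.cvtColor(im,cv2.COLOR_BGR2GRAY)
print(g[105:165,277]); 
for r in (20,60,100,160): print(r,g[r,262:296])
```

```text
[ 0.5219 -0.1766  0.041 ]
[ 0.4737 -0.3719  0.041 ]
[ 0.4931 -0.2935  0.041 ]
[83 81 82 82 82 83 82 82 83 83 83 83 82 84 83 83 84 82 83 83 84 82 84 83
 84 80 67 37 31 57 78 84 84 84 84 83 84 83 84 83 83 85 85 85 85 84 83 83
 84 84 85 85 84 85 85 85 85 84 85 85]
20 [153 156 160 162 159 153 144 122  94  94 106 119 126 134 138 142 146 145
 143 141 131 106  84  76  69  67  72  76  80  80  83  83  84  82]
60 [138 125 103  81  75  77  77  67  59  61  66  70  73  76  77  80  82  83
  81  80  80  77  75  72  70  74  83  87  87  86  86  85  84  84]
100 [76 78 78 81 83 82 77 63 62 65 70 75 76 80 81 83 83 82 83 82 82 79 75 71
 69 81 87 88 86 84 84 84 83 82]
160 [106  91  85  88  88  84  73  67  68  72  77  80  83  84  85  85  85  84
  82  84  80  77  73  73  78  83  85  84  83  83  81  81  81  80]
```

View pics/r1z.png

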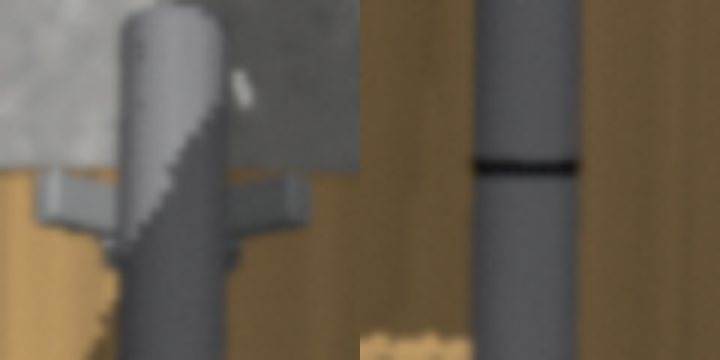

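Run:
```python
from h import *
im=cv2.imread('pics/r1.png');pose=np.load('pics/r1.npz')['pose']
a=wr(pose,278.3,20,.041);b=wr(pose,277.6,100,.041);b2=wr(pose,277.4,132.6,.041);c=wr(pose,277,160,.041)
print(a,b,b2,c)
for p,q in((a,b),(a,c),(b,c)): e=p-q;print(np.degrees(np.arctan2(e[1],e[0])))
ring=wr(pose,277.4,132.6,.049);print('ring',ring, 'cam',pose[:3,3])
```

```text
[ 0.5174 -0.1931  0.041 ] [ 0.4999 -0.2656  0.041 ] [ 0.4931 -0.294   0.041 ] [ 0.4872 -0.318   0.041 ]
76.42669528658064
76.39287008658366
76.34613158789831
ring [ 0.4932 -0.2937  0.049 ] cam [ 0.4955 -0.2827  0.3324]
```

Run:
```python
from h import *
a=np.radians(98);d=np.array([np.cos(a),np.sin(a),0]);m=np.array([.507,.093,0])
R=down(8)
p=m-.14*d;p[2]=.16
ctrl.goto(p,R);ctrl.sleep(.2);print(ctrl.current_t(),ctrl.current_tool_pos());i1=shot('c1')
p=m-.05*d;p[2]=.2
ctrl.move_l(p,vel=.2);ctrl.sleep(.2);print(ctrl.current_t(),ctrl.current_tool_pos());i2=shot('c2')
z=lambda i:cv2.resize(i[0:230,170:400],None,fx=1.7,fy=2.4,interpolation=cv2.INTER_CUBIC)
cv2.imwrite('pics/c12.png',np.hstack([z(i1),z(i2)]))
```

```text
3.1833 [ 0.5266 -0.0467  0.1599]
4.075 [0.5139 0.0425 0.1995]
```

View pics/c12.png

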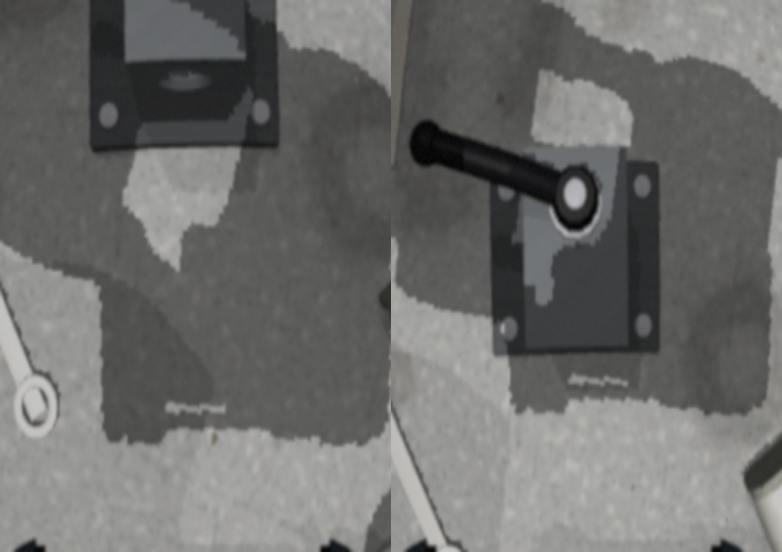

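c1 shows the bore mouth on the dark face near full-resolution pixel (276,33). c2 shows the block top and the lever pivot near (277,80), with the handle pointing left and slightly up. I'll zoom in to measure.

Run:
```python
import cv2,numpy as np
def z(n,x0,x1,y0,y1,f):
    i=cv2.imread(f'pics/{n}.png')[y0:y1,x0:x1]; i=(255*(i/255.)**.5).astype(np.uint8)
    o=cv2.resize(i,None,fx=f,fy=f,interpolation=cv2.INTER_CUBIC)
    for x in range((x0+9)//10*10,x1,10): cv2.line(o,((x-x0)*f,0),((x-x0)*f,6),(0,0,255),1); (x%50==0) and cv2.line(o,((x-x0)*f,0),((x-x0)*f,14),(0,255,255),2)
    for y in range((y0+9)//10*10,y1,10): cv2.line(o,(0,(y-y0)*f),(6,(y-y0)*f),(0,0,255),1); (y%50==0) and cv2.line(o,(0,(y-y0)*f),(14,(y-y0)*f),(0,255,255),2)
    return o
cv2.imwrite('pics/c1z.png',z('c1',215,345,0,70,6))
cv2.imwrite('pics/c2z.png',z('c2',225,340,50,155,5))
```

```text
(no output)
```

View pics/c1z.png

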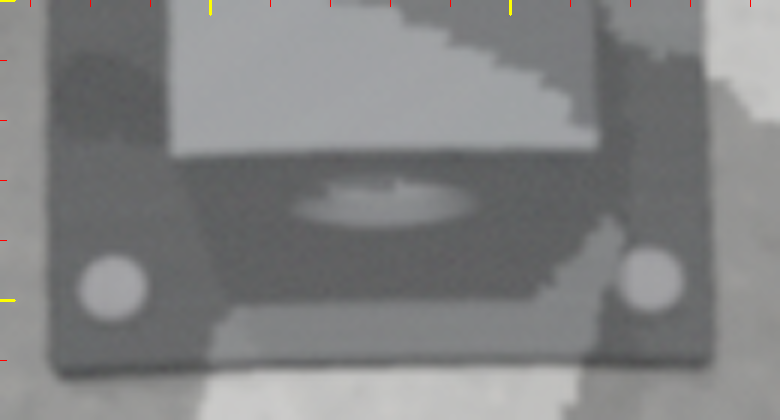

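View pics/c2z.png

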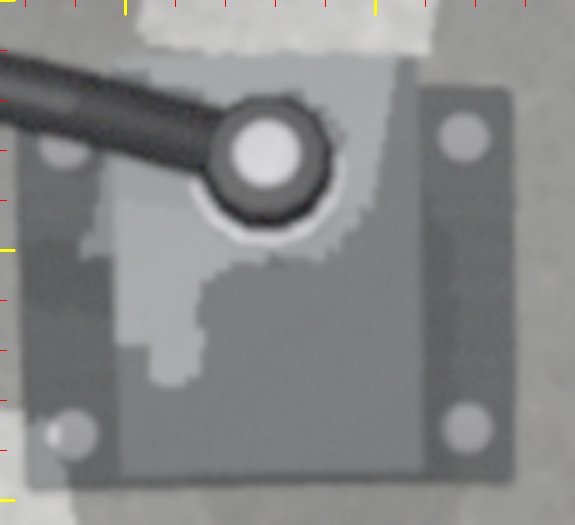

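Run:
```python
from h import *
p1=np.load('pics/c1.npz')['pose'];p2=np.load('pics/c2.npz')['pose']
ang=lambda a,b:np.degrees(np.arctan2(*(b-a)[1::-1]))
def pr(n,pose,l,r,z):
    a=wr(pose,*l,z);b=wr(pose,*r,z);print(n,a,b,'mid',(a+b)/2,'len',np.linalg.norm(a-b),'ang',ang(a,b))
pr('c1 top',p1,(243.7,25.7),(314.7,24.6),.1)
pr('c2 top',p2,(249,145),(310,144),.1)
pr('c1 foot',p1,(224,60.7),(333.5,59.5),.01)
pr('c1 scr',p1,(233.8,48),(323.5,46.5),.012)
pr('c2 scr',p2,(239.4,136.8),(318.4,135.6),.012)
pr('c2 scr side',p2,(318.4,135.6),(318,77.4),.012)
im=cv2.imread('pics/c2.png')
print('piv',wr(p2,278.4,80.6,.13))
b=None
print('end',wr(p2,170+(425-391)/1.7,143/2.4,.122))
print(p1[:3,3],p2[:3,3])
# bore silhouette in c1: x range
print('bore',wr(p1,(292+475)/2/6+215,34,.075))
```

```text
c1 top [0.4822 0.0924 0.1   ] [0.532  0.1003 0.1   ] mid [0.5071 0.0963 0.1   ] len 0.05042062164045939 ang 9.02686209132606
c2 top [0.4821 0.0919 0.1   ] [0.5324 0.0998 0.1   ] mid [0.5072 0.0959 0.1   ] len 0.050952551371862824 ang 8.951103572145865
c1 foot [0.4552 0.0795 0.01  ] [0.5616 0.0957 0.01  ] mid [0.5084 0.0876 0.01  ] len 0.10763889717324668 ang 8.660355216362197
c1 scr [0.4634 0.093  0.012 ] [0.5498 0.1068 0.012 ] mid [0.5066 0.0999 0.012 ] len 0.08753593023474505 ang 9.02373942929634
c2 scr [0.4636 0.0919 0.012 ] [0.5498 0.1053 0.012 ] mid [0.5067 0.0986 0.012 ] len 0.08723228052594392 ang 8.871474489111877
c2 scr side [0.5498 0.1053 0.012 ] [0.5399 0.1695 0.012 ] mid [0.5448 0.1374 0.012 ] len 0.06498075067795243 ang 98.7745544811174
piv [0.4993 0.145  0.13  ]
end [0.4289 0.1557 0.122 ]
[0.5154 0.0266 0.3322] [0.5028 0.1158 0.3717]
bore [0.5071 0.0957 0.075 ]
```

Mouth is at about (0.507, 0.096), bore direction 98.9°, lever about 0.3 rad. The three independent cues agree to within 1 mm, so I'll grasp now.

Run:
```python
from h import *
a=np.radians(76.4);d=np.array([np.cos(a),np.sin(a),0]);ring=np.array([.4932,-.2938,0])
g=ring-.025*d; R=down(-13.6)
g[2]=.12
ctrl.command_gripper(.5)
ctrl.goto(g,R)
g[2]=.022
print(ctrl.move_l(g,vel=.12,contact_N=8)); print(ctrl.current_tool_pos(),ctrl.current_contact_force())
shot('g1')
ctrl.command_gripper(0.0); print(ctrl.current_grip_width()*91,ctrl.current_contact_force(),ctrl.current_t())
shot('g2')
```

```text
False
[ 0.4877 -0.3183  0.0226] [ 0.3147 -0.7783 -0.6669]
15.063607861545703 [ 4.3428 -0.8911  1.6392] 7.9333
```

View pics/g2.png

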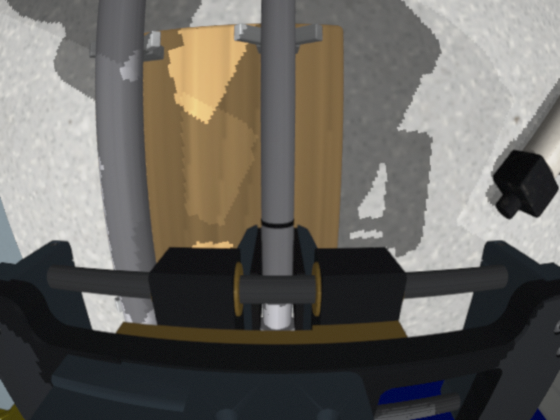

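The tube is held between the pads with the ring at (278,224). The grip width reads 15 mm, which fits a 16 mm tube. Next I lift and move to the pre-insertion pose.

Run:
```python
from h import *
p=np.array(ctrl.current_tool_pos());p[2]=.14
ctrl.move_l(p,vel=.15)
a=np.radians(98.9);d=np.array([np.cos(a),np.sin(a),0]);m=np.array([.5071,.096,0])
g=m-.17*d;g[2]=.12
R=down(8.9)
ctrl.goto(g,R)
g[2]=.056;ctrl.move_l(g,vel=.15);ctrl.sleep(.2)
P=np.array(ctrl.current_tool_pos());print(P,ctrl.current_grip_width()*91,ctrl.current_contact_force(),ctrl.current_t())
im=shot('i1');pose=np.load('pics/i1.npz')['pose']
g=cv2.cvtColor(im,cv2.COLOR_BGR2GRAY);print(g[212:236,278])
r=wr(pose,278,224,.083)
print('ring',r,'ahead of TCP',(r-P)@d)
print('mouth proj',proj(pose,[.5071,.096,.075]),proj(pose,[.5071,.096,.1]))
```

```text
[ 0.5341 -0.0723  0.0569] 15.346226916246982 [-0.3264  0.2132 -1.569 ] 10.6833
[98 98 97 98 97 97 98 97 98 97 90 66 35 15 14 26 54 83 96 98 98 98 97 98]
ring [ 0.5294 -0.0469  0.083 ] ahead of TCP 0.0257399806878324
mouth proj [278.1572 -61.6301] [278.3912 -88.3842]
```

View pics/i1.png

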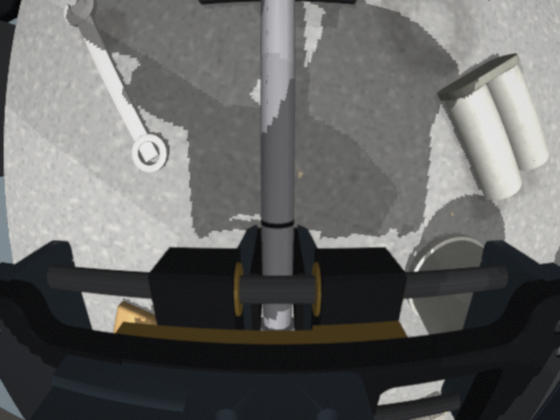

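Run:
```python
from h import *
a=np.radians(98.9);d=np.array([np.cos(a),np.sin(a),0]);m=np.array([.5071,.096,0])
for back,v in((.110,.06),(.040,.08)):
    g=m-back*d;g[2]=.0555
    print(ctrl.move_l(g,vel=v,contact_N=10),ctrl.current_tool_pos(),ctrl.current_contact_force(),ctrl.current_t())
ctrl.sleep(.2);P=np.array(ctrl.current_tool_pos());print(P)
im=shot('i2');pose=np.load('pics/i2.npz')['pose']
g=cv2.cvtColor(im,cv2.COLOR_BGR2GRAY);print(g[180:236,278])
for z in(.075,.1):print(proj(pose,[.5071,.096,z]))
```

```text
False [ 0.5243 -0.0129  0.0555] [ 0.1648  1.0666 -2.3095] 11.8833
False [0.5134 0.0562 0.0555] [-1.0572  0.9593 -1.744 ] 12.9083
[0.5134 0.0561 0.0555]
[ 72  72  72  72  73  72  73  72  72  72  72  72  71  72  72  72  72  71
  72  72  72  72  72  74  84  98 105 106 107 104 106 105 105 105 105 105
 105 105 105 105 105 106  98  72  36  19  18  28  60  89 103 106 106 106
 106 106]
[279.3312 190.7263]
[279.7144 204.0235]
```

View pics/i2.png

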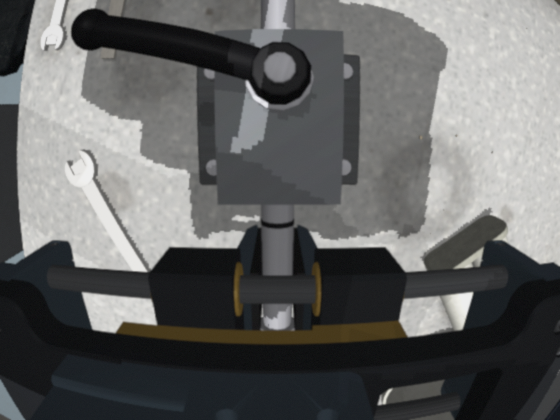

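The tube is in the bore. The mouth edge is at row 204, where I predicted it, and the ring is at row 225. I'll advance by the measured gap.

Run:
```python
from h import *
a=np.radians(98.9);d=np.array([np.cos(a),np.sin(a),0]);m=np.array([.5071,.096,0])
pose=np.load('pics/i2.npz')['pose'];P=np.array(ctrl.current_tool_pos())
r=wr(pose,278,225.4,.0825);e=wr(pose,278,204.3,.1)
gap=(e-r)@d;print('gap',gap,'ring ahead',(r-P)@d,'edge vs m',(e-m)@d)
t=P+gap*d;t[2]=.0555
print(ctrl.move_l(t,vel=.04,contact_N=10),ctrl.current_contact_force());ctrl.sleep(.2)
P=np.array(ctrl.current_tool_pos());print(P,ctrl.current_t(), ((P-m)@d))
im=shot('i3')
cv2.imwrite('pics/i3z.png',cv2.resize(im[150:290,190:370],None,fx=4,fy=4,interpolation=cv2.INTER_CUBIC))
```

```text
gap 0.014922837816421826 ring ahead 0.025285975144736073 edge vs m -0.0001160983453258453
False [ 0.0139 -0.0866 -1.4409]
[0.5111 0.0708 0.0555] 13.875 -0.025509094804344906
```

View pics/i3z.png

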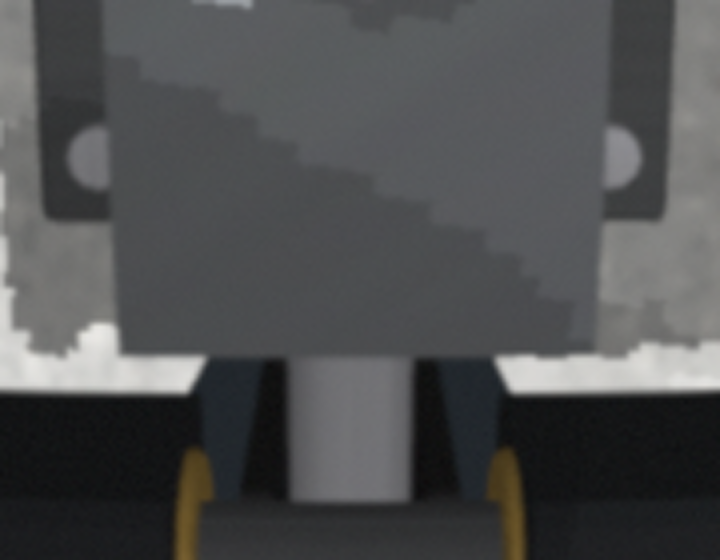

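Block edge at row ~238. The ring is now hidden under the edge, as expected from this angle. I'll release, back off and check from behind.

Run:
```python
from h import *
a=np.radians(98.9);d=np.array([np.cos(a),np.sin(a),0]);m=np.array([.5071,.096,0])
ctrl.command_gripper(.5);ctrl.sleep(.2)
P=np.array(ctrl.current_tool_pos());P[2]=.16;ctrl.move_l(P,vel=.2)
P=m-.135*d;P[2]=.16;ctrl.move_l(P,vel=.25);ctrl.sleep(.2)
im=shot('k1');print(ctrl.current_t(),ctrl.current_tool_pos())
cv2.imwrite('pics/k1z.png',cv2.resize((255*(im[0:120,215:345]/255.)**.6).astype(np.uint8),None,fx=5,fy=5,interpolation=cv2.INTER_CUBIC))
pose=np.load('pics/k1.npz')['pose'];print('mouth top-of-tube',proj(pose,[*m[:2],.081]),'per mm',proj(pose,[*(m-.004*d)[:2],.081]),proj(pose,[*m[:2],.1]))
g=cv2.cvtColor(im,cv2.COLOR_BGR2GRAY);print(g[15:60,277])
```

```text
16.275 [ 0.5278 -0.0366  0.1598]
mouth top-of-tube [279.1995  43.7498] per mm [279.1947  48.6715] [279.3365  37.752 ]
[111 112 112 112 113 112 111 112 113 113 113 114 113 114 114 115 114 114
 115 114 114 108  84  54  42  50  65  47  34  68 120 148 154 154 158 166
 169 171 172 171 171 171 172 173 173]
```

View pics/k1z.png

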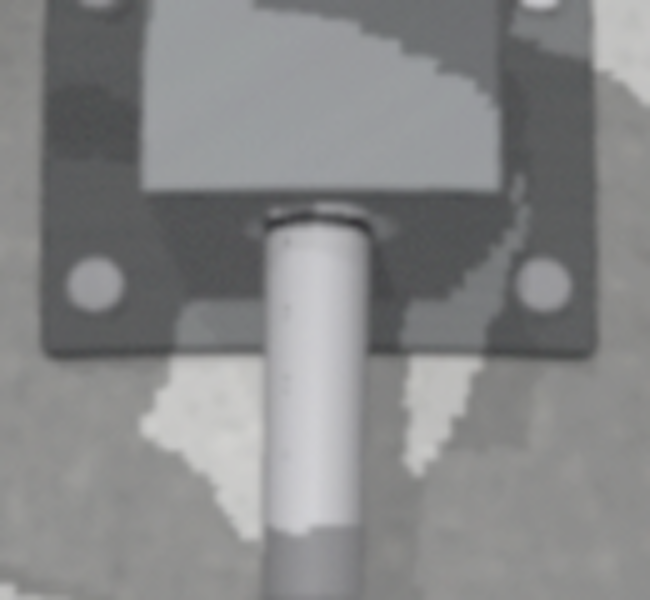

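Ring centred at row ~42.7, against 43.7 predicted for the mouth plane, so it is within about 1 mm of flush. Next I push the lever round with the shut fingers.

Run:
```python
from h import *
pv=np.array([.4994,.1452,0]);r=.046
def pose(th,off,z):
    ha=188.9-th;h=np.array([np.cos(np.radians(ha)),np.sin(np.radians(ha)),0]);ta=ha-90
    t=np.array([np.cos(np.radians(ta)),np.sin(np.radians(ta)),0])
    p=pv+r*h-off*t;p[2]=z;return p,down(ta)
ctrl.command_gripper(0)
p,R=pose(17.5,.037,.2);ctrl.goto(p,R)
p,R=pose(17.5,.037,.108);print(ctrl.move_l(p,vel=.12,contact_N=10),ctrl.current_contact_force())
ctrl.sleep(.1);shot('l0')
for th in (17.5,27,37,47,57,67,76,83):
    p,R=pose(th,.0195,.108)
    c=ctrl.move_l(p,vel=.04,ori=R,contact_N=25)
    print(th,c,ctrl.current_contact_force(),ctrl.current_t())
    if c:break
ctrl.sleep(.1);shot('l1')
```

```text
False [-0.3121  0.3171 -0.0195]
17.5 False [ 0.3236 -0.5361 -0.5595] 19.6833
27 False [ 0.5127 -0.4439  0.6227] 20.0417
37 False [-0.4865  1.0057 -0.0462] 20.4083
47 False [-0.5201 -0.8489 -0.0505] 20.775
57 False [ 0.4496 -0.2878  0.9382] 21.1417
67 False [-0.5193  1.0137 -0.3509] 21.5083
76 False [ 0.3139  0.1084 -0.037 ] 21.8583
83 False [-1.1097  0.2322  0.1655] 22.1583
```

View pics/l1.png

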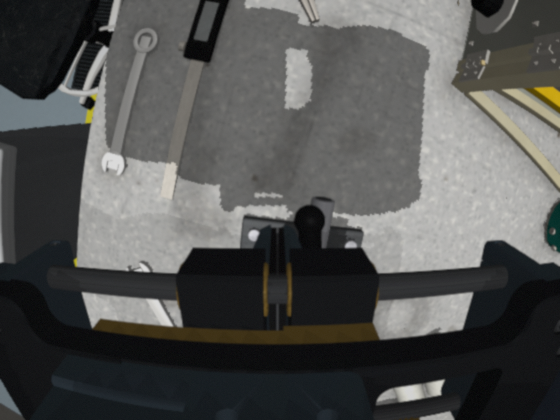

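The ball shows at (309,217), ahead of the fingers. I'll work out the lever angle and then push on to the stop.

Run:
```python
from h import *
pv=np.array([.4994,.1452,0]);r=.046
def pose(th,off,z):
    ha=188.9-th;h=np.array([np.cos(np.radians(ha)),np.sin(np.radians(ha)),0]);ta=ha-90
    t=np.array([np.cos(np.radians(ta)),np.sin(np.radians(ta)),0])
    p=pv+r*h-off*t;p[2]=z;return p,down(ta)
def lev(n,u,v):
    b=wr(np.load(f'pics/{n}.npz')['pose'],u,v,.122);e=b-pv;return b,188.9-np.degrees(np.arctan2(e[1],e[0])),np.hypot(e[0],e[1])
print(lev('l1',309,217))
for th,off in ((88,.0195),(90,.0185),(90,.016),(90,.0135),(90,.011),(90,.0085)):
    p,R=pose(th,off,.108)
    c=ctrl.move_l(p,vel=.03,ori=R,contact_N=20)
    print(th,off,c,ctrl.current_contact_force(),ctrl.current_t())
    if c:break
ctrl.sleep(.2);print(ctrl.current_contact_force());shot('l2')
```

```text
(array([0.4753, 0.2127, 0.122 ]), np.float64(79.21144169350542), np.float64(0.0716584901593928))
88 0.0195 False [-0.0277 -0.5012  1.7819] 22.6
90 0.0185 False [0.0106 0.5149 0.6699] 22.85
90 0.016 False [-0.572   1.0022  0.0875] 23.1
90 0.0135 False [-9.0353 -0.2624  5.9141] 23.35
90 0.011 False [-21.0751  -0.2511  15.9456] 23.6
90 0.0085 False [-32.455   -1.4646  26.2639] 23.85
[-32.6428  -0.549   25.5404]
```

View pics/l2.png

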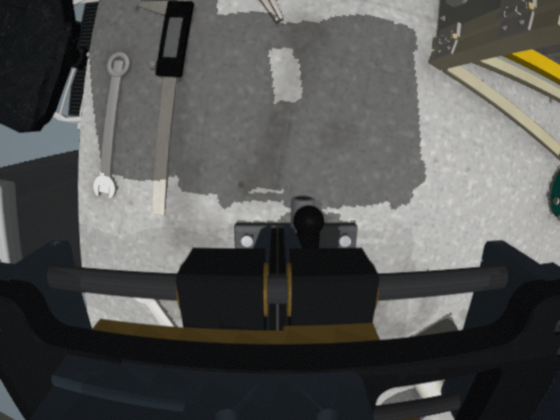

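The force rises steadily to about 33 N, so the lever is likely at its stop. I'll back off and measure from above.

Run:
```python
from h import *
pv=np.array([.4994,.1452,0])
def lev(n,u,v):
    b=wr(np.load(f'pics/{n}.npz')['pose'],u,v,.122);e=b-pv;return b,188.9-np.degrees(np.arctan2(e[1],e[0]))
print(lev('l2',309,219))
a=np.radians(98.9);d=np.array([np.cos(a),np.sin(a),0]);x=np.array([d[1],-d[0],0]);m=np.array([.5071,.096,0])
P=np.array(ctrl.current_tool_pos());P=P-.03*x;ctrl.move_l(P,vel=.1)
P[2]=.21;ctrl.move_l(P,vel=.2)
g=m-.03*d;g[2]=.21;ctrl.move_l(g,vel=.2,ori=down(8.9));ctrl.sleep(.2);i1=shot('f1')
g=m-.135*d;g[2]=.16;ctrl.move_l(g,vel=.25);ctrl.sleep(.2);i2=shot('f2')
print(ctrl.current_t(),ctrl.current_contact_force())
z=lambda i:cv2.resize((255*(i[0:190,180:370]/255.)**.6).astype(np.uint8),None,fx=2.1,fy=3,interpolation=cv2.INTER_CUBIC)
cv2.imwrite('pics/f.png',np.hstack([z(i1),z(i2)]))
g=cv2.cvtColor(i2,cv2.COLOR_BGR2GRAY);print(g[33:50,277],proj(np.load('pics/f2.npz')['pose'],[*m[:2],.081]))
```

```text
(array([0.489 , 0.2152, 0.122 ]), np.float64(90.48568466236561))
27.2083 [-0.2569  0.5064 -0.0716]
[111 111 110 107  92  57  42  56  80  66  43  60 111 144 151 152 152] [278.4269  43.8676]
```

View pics/f.png

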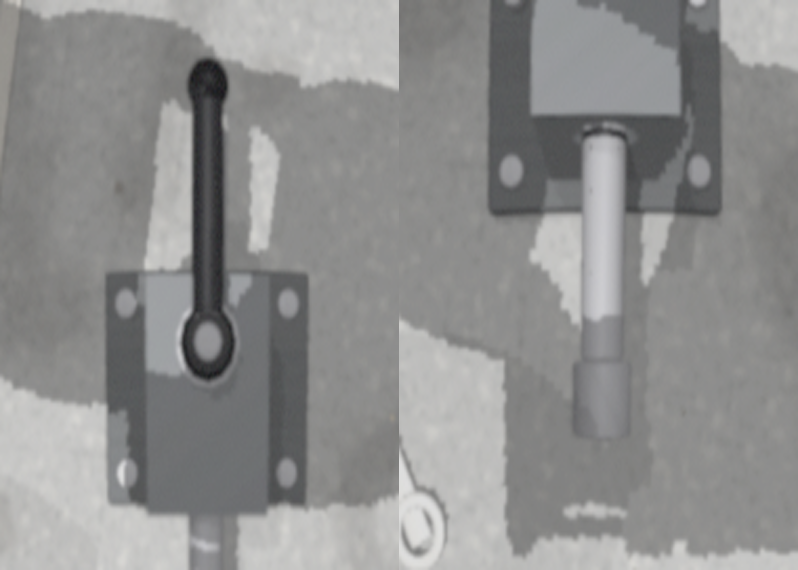

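The lever points along the bore away from the mouth (about 90°), and the ring is still at row 43 on the mouth face. Handing in.

Run:
```python
from h import *
ctrl.sleep(.3);print(ctrl.current_contact_force(),ctrl.current_t());ctrl.sign_off()
```

```text
[-0.5643 -0.0769  0.0452] 27.5083
the job is handed in; nothing more can be done
```

The probe tube is in the clamp block with its ring at the mouth face, and the lever is turned to its stop. I handed the job in at 27.5 s; no verdict was reported.

- **Tube:** I gripped it 25 mm behind the ring, slid it in until the ring met the mouth face, and released it. It went in without noticeable contact force. The ring measured within about 1 mm of the mouth plane, both after release and again after locking.
- **Lever:** I pushed it round with the shut fingers. While still pressed against the stop, with the force rising to about 33 N sideways and 26 N vertically, it read about 90°. The last picture, taken after backing off, shows the handle along the bore, away from the mouth.
- **Other objects:** At hand-in the gripper was clear, with no contact force above noise. I saw no contact with the thick tube or the tools, but I did not re-measure their positions.

No check failed or disagreed. In the view from above, while the tube was still gripped, the ring was hidden under the block's top edge. I checked its depth from behind instead.

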